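# Slide the catch tray under the injector stand

## Robot

A 6-joint arm with a two-finger parallel gripper is mounted at the origin on the work surface. World frame = base frame: x ahead of the robot, y to its left, z up, the work surface at z = 0. Lengths are in mm, angles in rad, forces in N, time in s.
With the tool pointing down it reaches from about 350 to 800 mm from the base axis. Payload 7.3 kg.
Tool frame: the origin (TCP) lies midway between the tips of the shut fingers; the grasp point (between the pads) lies 19 mm behind it; x points along the fingers, y is the direction in which the jaws open and shut, and the axes are right-handed (so a half turn about x gives the same grasp; the last joint's range is limited). The gripper opens to 85 mm and grips with 20 to 120 N. Pads are 22 mm wide; open, the fingers measure 114 mm over their backs; the gripper's body (76 mm by 85 mm) begins 54 mm behind the grasp point. The pads swing forward as they close: fully open they stand 13 mm farther back than shut.
Start: joints at [1.096, 0.342, 1.524, -0, 1.275, -0.146], TCP at [169.512, 496.9, 231.322] pointing down, gripper open.
Joint ranges: [-2.53, 2.53], [-0.77, 2.02], [0.04, 2.7], [-1, 4.14], [0.28, 2.66], [-3.11, 3.11]. Speed limits (rad/s): [2.57, 2.57, 3.14, 3.14, 3.14, 3.14].

## Interface

Orientations are given as [roll, pitch, yaw] about the fixed x, y, z axes, in that order (R = Rz(yaw) Ry(pitch) Rx(roll)).
In Python, from workcell import manip gives the robot as it stands.
- The arm moves only by the tool drive_tool, never from a script. Its argument "moves" is one flat list of numbers, 4 for each row, row after row: the shift along the tool's x, y, z in m, then the turn about the tool's x in degrees. In form: [tx, ty, tz, yaw, tx, ty, tz, yaw, ...]. A call has 1 to 12 rows; each row is the pose to reach, as a shift and turn from the pose commanded when the call began, along the tool's axes at that moment; what a row does not reach only later rows make up. A row lasts 1/12 s, in which the tool goes at most 41.7 mm and 7.16 degrees, less where a joint would pass 70% of its speed; a pose out of reach is approached as far as the arm can. A call with a gripper value outside its range is refused whole. "gripper" is the finger opening in m, from 0 to 0.0854, set as the call begins (left out, the last holds). The fingers move at their own pace and stop on an object; "grip_force" is the grip in N (left out, the last holds). Time passes only in rows, so rows that repeat a pose let the fingers close. It gives the time, the measured TCP pose, the force and the opening at its end, in the units of the state.
- manip.get_state(): the state, without advancing time (a new reading comes with each control period).
- manip.capture(name): name is "scene" or "side" or "wrist"; returns (picture, depth): 384x512x3 uint8, red, green, blue; 384x512 float32, mm along the optical axis (not along the pixel's ray), 0 where there is no reading.
- manip.camera_model(name): a dict with "K" (3x3 intrinsics, pixels), "world_from_camera" (4x4, takes a point from camera to world coordinates). Camera axes: x right, y up, looking along -z (the intrinsics and any distortion apply to the point x, -y, -z); pixel columns grow to the right and rows downward; lengths in mm; the calibration is good to about 2 mm. A picture is of the moment at which its call begins: read the wrist's pose just before it. camera_model takes no time and is no camera call; for the wrist camera it gives the pose at the moment of the call.
- manip.sign_off(): hands the job in, once; it reports no verdict.
The state is a dict: "time_s": time; "q": joint angles; "qvel": joint speeds; "effort": joint torques, N m; "eef_pos": TCP position; "eef_rot": TCP orientation; "force": force on the tool from outside, world axes, zero at the start; "moment": the same for the moment, N m; "width": finger opening in mm.
Only numpy, scipy, OpenCV 4.12 (cv2) and the standard library are available. Lean on these libraries where they do the work, as an engineer would, in place of code of your own. Each camera call takes 0.05 s, during which the arm holds its last target. There are 200 camera calls.

## Task

Slide the shallow catch tray along the bench, without lifting it, in under the overhanging plate of the injector stand from the stand's open side, so that its pan is centred below the injector's nozzle and squared up with the stand, handle sticking out of the open side. Nothing may touch the stand, its plate or the nozzle, and leave the deeper tray where it is. Let go of the tray when it is in place.

Things in the scene. Friction and masses are not known exactly. Their poses are not given: they have to be found in the camera images.
- stand: Fixed stand: level plate 160 x 160, 62 to 74 mm above the bench; an upright injector clamped on it (top at 205) whose 8 mm nozzle ends 46 mm above the bench. Origin: on the bench right below the nozzle, z up. +y points out of the open side (world +y within 12 deg). Plate spans x -80..80, y -105..55; its only supports are 22 mm posts at x = -65 and 65, y = -90. Nothing else is under it.
- tray: Shallow catch tray, loose, steel, about 0.35 kg: pan 80 (x) by 100 (y) mm, walls 20 high, 4 thick. Origin: underside, centre of the pan, z up. From its +y end a flat tongue 30 wide, 4 thick runs to y = 130 and carries the handle fin. At the start +y (handle) points to world +y within 12 deg; in place it points as the stand's +y.
- tray_grip (a point): Centre of the shallow tray's handle, a dark steel upright fin 12 mm thick (x), 40 long (y), from 4 to 44 mm above the bench. The point is 24 mm above the bench and 110 mm from the pan's centre along the tray's +y. Axes as the tray's. Grip it from above across the 12 mm.
- deep_tray: Deeper tray, a bystander: same plan, handle and material as the shallow one, but walls 55 mm high, so it would strike the nozzle. Stands beside the shallow tray, on either side of it. Origin: underside, centre of its pan; handle to +y.

How it is judged:
By the outcome, as a careful person would: the job done as asked, in the order asked, and still so for the second after the job is handed in, with the robot touching nothing.
It also fails if it takes over 38 s, if anything falls off the work surface, if the arm or the gripper's body presses on something with over 40 N, if the wrist force passes 120 N, or if a joint passes its speed limit or range.

## Working session

There is one attempt and no reset: what is moved stays moved. The work goes in short steps, Python scripts to look and compute and a tool call to move; the robot and the scene stay as the last step left them, time stands still between calls to the robot, and variables do not carry over. Pictures are saved under pics/ and viewed, about 8 in all and at most 12, crops included, and the job is handed in when it is done.

Besides the shell and the picture viewer there is one more tool, called after "Request:" as name(argument=value, ...), one argument or row to a line, values as JSON. drive_tool: Moves the arm, as the interface text tells. Its arguments: {"type":"object","properties":{"moves":{"type":"array"},"gripper":{"type":"number"},"grip_force":{"type":"number"}},"required":["moves"]}

```bash
mkdir -p pics; ls
python3 - <<'E'
from workcell import manip
import cv2,numpy as np
s=manip.get_state();print(s['time_s'],s['eef_pos'],s['eef_rot'],s['width'])
ims=[]
for n in("scene","side"):
    p,d=manip.capture(n);m=manip.camera_model(n)
    np.savez(f'{n}0.npz',p=p,d=d,K=m['K'],T=m['world_from_camera']);print(n,{k:v for k,v in m.items()})
    cv2.imwrite(f'pics/{n}0.png',p[...,::-1])
E
```

```text
pics
0.0 [169.30248576 496.52045571 230.59881989] [-1.72439857  1.56920101 -2.0531792 ] 85.26756760625989
scene {'K': array([[373.78047797,   0.        , 264.15985343],
       [  0.        , 373.78047797, 190.21326355],
       [  0.        ,   0.        ,   1.        ]]), 'world_from_camera': array([[-6.67711328e-01, -5.96238622e-01,  4.45714132e-01,
         8.32788910e+02],
       [ 7.44371829e-01, -5.27931857e-01,  4.08899173e-01,
         2.95736736e+02],
       [-8.49478973e-03,  6.04803654e-01,  7.96329315e-01,
         5.97881223e+02],
       [ 0.00000000e+00,  0.00000000e+00,  0.00000000e+00,
         1.00000000e+00]])}
side {'K': array([[369.64818488,   0.        , 257.82649014],
       [  0.        , 369.64818488, 195.20766874],
       [  0.        ,   0.        ,   1.        ]]), 'world_from_camera': array([[ 9.36802322e-01,  2.55736406e-01, -2.38747356e-01,
         3.05595396e+02],
       [-3.49551247e-01,  7.12794067e-01, -6.08061299e-01,
        -5.10782517e+02],
       [ 1.46742876e-02,  6.53087673e-01,  7.57140117e-01,
         6.92359902e+02],
       [ 0.00000000e+00,  0.00000000e+00,  0.00000000e+00,
         1.00000000e+00]])}
```

View pics/scene0.png

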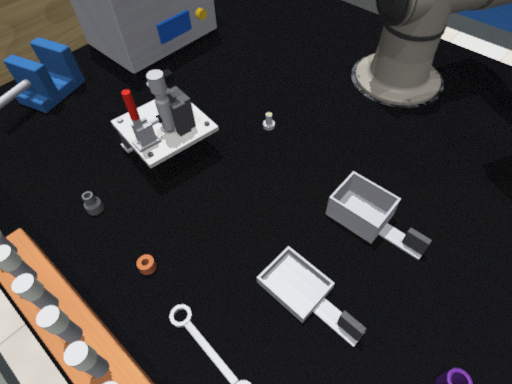

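View pics/side0.png

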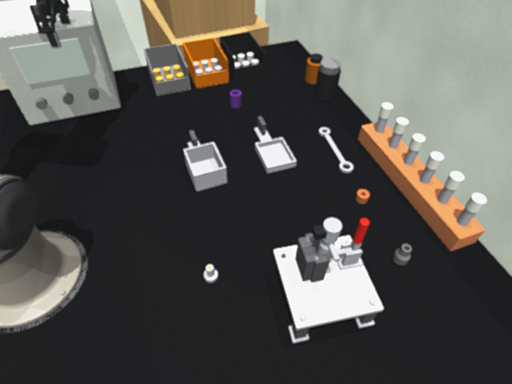

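The scene view shows the shallow tray's pan at about (296,284) with its fin at (350,325). The deep tray is at (363,207) and the stand's plate at (165,125). In the side view the shallow tray is at (275,153), the deep tray at (206,165) and the plate at (327,285). Next I'll measure the plate and tray by height.

```bash
cat > h.py <<'E'
import numpy as np,cv2
def cloud(p,d,K,T):
    v,u=np.mgrid[:384,:512]; z=d
    P=np.stack([(u-K[0,2])/K[0,0]*z,-(v-K[1,2])/K[1,1]*z,-z],-1)
    W=P@T[:3,:3].T+T[:3,3]; W[d<=0]=np.nan
    return W
def ray(uv,K,T,h):
    uv=np.asarray(uv,float).reshape(-1,2)
    r=np.c_[(uv[:,0]-K[0,2])/K[0,0],-(uv[:,1]-K[1,2])/K[1,1],-np.ones(len(uv))]@T[:3,:3].T
    return T[:3,3]+r*((h-T[2,3])/r[:,2])[:,None]
def rect(m,K,T,h):
    c,_=cv2.findContours(m.astype(np.uint8),cv2.RETR_EXTERNAL,cv2.CHAIN_APPROX_NONE)
    c=max(c,key=cv2.contourArea); q=ray(c[:,0],K,T,h)[:,:2]
    return cv2.minAreaRect(q.astype(np.float32)),q
E
python3 - <<'E'
from h import *
for n,plate,tray in(("scene",(100,80,225,165),(250,240,375,350)),("side",(265,215,390,345),(245,112,305,178))):
    f=np.load(n+'0.npz');p,d,K,T=[f[k] for k in'pdKT']
    W=cloud(p,d,K,T);Z=W[...,2]
    print(n,'bench z',np.nanmedian(Z[200:240,230:250]))
    def box(b):
        m=np.zeros((384,512),bool);m[b[1]:b[3],b[0]:b[2]]=1;return m
    m=box(plate)&(abs(Z-74)<6)
    print(' plate z',np.median(Z[m]),m.sum(),cv2.minAreaRect(W[m][:,:2].astype(np.float32)))
    m=box(tray)&(Z>2)&(Z<60)
    print(' tray z pct',np.percentile(Z[m],[5,50,80,95,99]))
    g=p.mean(-1)
    br=box(tray)&(g>110)
    k=np.ones((3,3));
    pan=cv2.morphologyEx((box(tray)&(g>90)).astype(np.uint8),cv2.MORPH_OPEN,np.ones((15,15)) if n=='scene' else np.ones((11,11)))
    r,_=rect(pan,K,T,20);print(' pan rim rect(z20)',r)
    fin=box(tray)&(Z>35)&(Z<50); pf=W[fin][:,:2]
    print(' fin',fin.sum(),np.median(Z[fin]),cv2.minAreaRect(pf.astype(np.float32)))
    rim=box(tray)&(Z>15)&(Z<24); print(' rim',rim.sum(),cv2.minAreaRect(W[rim][:,:2].astype(np.float32)))
    cv2.imwrite(f'pics/{n}crop.png',cv2.resize(np.hstack([p[b[1]:b[1]+110,b[0]:b[0]+125,::-1] for b in(plate,tray)]),None,fx=3,fy=3,interpolation=2))
E
```

```text
scene bench z -0.2126371766861439
 plate z 73.86206599732873 2455 ((547.7623901367188, -241.1722412109375), (162.34898376464844, 160.14259338378906), 82.2077865600586)
 tray z pct [ 2.36491191  4.50624623 18.62064583 41.74336004 44.50576267]
 pan rim rect(z20) ((615.4078979492188, 168.0267333984375), (117.13681030273438, 86.24153900146484), 88.59744262695312)
 fin 270 43.27212342843376 ((616.5537109375, 270.490966796875), (39.947853088378906, 11.950328826904297), 88.79645538330078)
 rim 718 ((614.0681762695312, 200.1927490234375), (180.32765197753906, 81.13162231445312), 88.50047302246094)
side bench z 0.09557875193183918
 plate z 74.09989686703341 5041 ((547.7384033203125, -245.19798278808594), (160.40882873535156, 161.015380859375), 82.1385726928711)
 tray z pct [ 2.21510909  5.31332858 18.30670316 31.06426637 44.08606971]
 pan rim rect(z20) ((613.1824951171875, 162.49514770507812), (144.76345825195312, 89.42395782470703), 87.85868072509766)
 fin 59 42.93408242563896 ((615.071044921875, 266.0898132324219), (41.63033676147461, 11.651504516601562), 89.5803451538086)
 rim 271 ((614.1445922851562, 196.82582092285156), (182.03640747070312, 81.42145538330078), 88.2911376953125)
```

View pics/scenecrop.png

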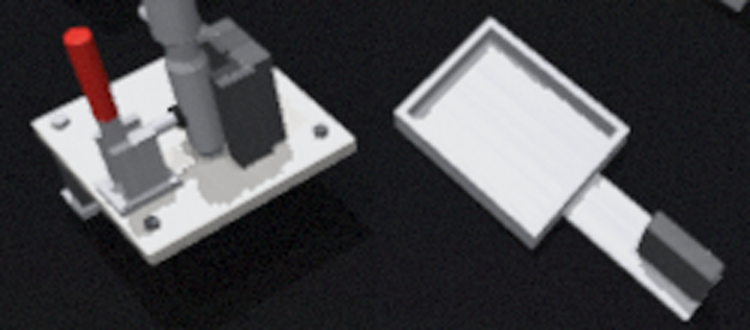

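View pics/sidecrop.png

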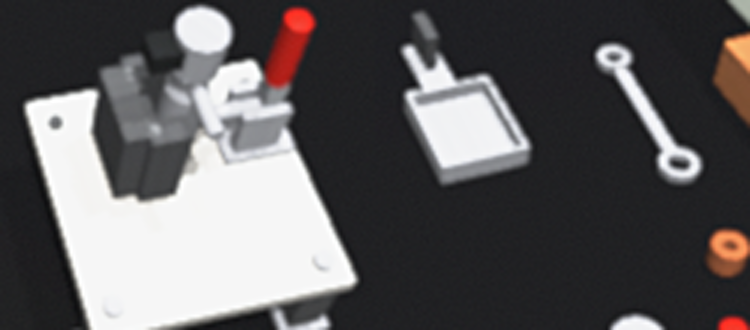

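Both cameras agree: the plate is about 160x160 at z=74, the fin about 40x12 at z=43, and the stand's yaw is about -7.8° with the tray at -1.4°. Next I'll work out the approach shift and check where the nearby objects are.

```bash
cat >> h.py <<'E'
from scipy.spatial.transform import Rotation as Ro
def shift(s,target,jaw_deg):
    """tool-axis shift (m) to world TCP target, and turn about tool x (deg) putting tool y along +-jaw_deg"""
    R=Ro.from_euler('xyz',s['eef_rot']).as_matrix()
    a=np.degrees(np.arctan2(R[1,1],R[0,1]))
    t=-(jaw_deg-a); t=(t+90)%180-90
    return R.T@(np.asarray(target)-s['eef_pos'])/1000,t,R
E
python3 - <<'E'
from h import *
from workcell import manip
s=manip.get_state()
sh,t,R=shift(s,[615.8,269,120],-1.4);print(R.round(3),sh.round(4),t,s['q'])
f=np.load('scene0.npz');K,T=f['K'],f['T']
for n,uv,h in(('ring',(146,265),10),('bolt',(269,124),5),('grey',(93,208),5),('spanner',(180,315),5),('spanner2',(240,382),5)):print(n,ray(uv,K,T,h).round(0))
W=cloud(f['p'],f['d'],K,T);m=np.zeros((384,512),bool);m[170:260,320:435]=1
m&=(W[...,2]>8);print('deep',cv2.minAreaRect(W[m][:,:2].astype(np.float32)))
E
```

```text
[[-0.001  0.323  0.946]
 [-0.001  0.946 -0.323]
 [-1.    -0.001 -0.   ]] [ 0.1107 -0.0711  0.4961] 72.56175341997564 [ 1.09601049e+00  3.42647139e-01  1.52492908e+00  8.02903936e-06
  1.27539753e+00 -1.45998608e-01]
ring [[759. -50.  10.]]
bolt [[ 351. -128.    5.]]
grey [[ 752. -227.    5.]]
spanner [[775.  58.   5.]]
spanner2 [[781. 196.   5.]]
deep ((420.9969482421875, 202.9983673095703), (83.33541107177734, 180.46377563476562), 1.7489114999771118)
```

Request:
drive_tool(
  moves=[0.006,-0.006,0.04,6,0.012,-0.012,0.08,12,0.02,-0.018,0.12,18,0.026,-0.024,0.16,24,0.032,-0.03,0.2,31,0.04,-0.036,0.24,38,0.046,-0.042,0.28,45,0.052,-0.048,0.32,52,0.06,-0.053,0.36,59,0.068,-0.059,0.4,66,0.074,-0.065,0.44,72.6,0.08,-0.07,0.48,72.6],
  gripper=0.085,
  grip_force=60,
)

```text
time_s: 1.1
eef_pos: [602.5, 274.1, 150.3]
eef_rot: [-1.306, 1.569, -2.908]
force: [1.1, 0.9, 0.9]
width: 84.7
```

Run:
```python
from h import *
from workcell import manip
s=manip.get_state();print(s['time_s'],s['eef_pos'],s['q'].round(3) if hasattr(s['q'],'round') else s['q'])
for h in(120,12):
    sh,t,R=shift(s,[615.8,269,h],-1.4);print(sh.round(4),t)
m=manip.camera_model('wrist')
p,d=manip.capture('wrist');K,T=m['K'],m['world_from_camera']
W=cloud(p,d,K,T);Z=W[...,2]
fin=(Z>37)&(Z<50)&(abs(W[...,0]-616)<45)&(abs(W[...,1]-269)<45)
print(fin.sum(),cv2.minAreaRect(W[fin][:,:2].astype(np.float32)) if fin.sum() else 0)
p2,_=manip.capture('scene')
cv2.imwrite('pics/w1.png',np.hstack([cv2.resize(x[...,::-1],(400,300)) for x in(p,p2)]))
```

```text
1.1 [602.45059825 274.14333166 150.28766333] [0.311 0.659 1.219 0.    1.265 0.343]
[0.0303 0.0135 0.0047] -0.4121689027831792
[0.1383 0.0137 0.0047] -0.4121689027831792
650 ((616.3839111328125, 270.5817565917969), (39.67469024658203, 11.143919944763184), 88.68985748291016)
```

View pics/w1.png

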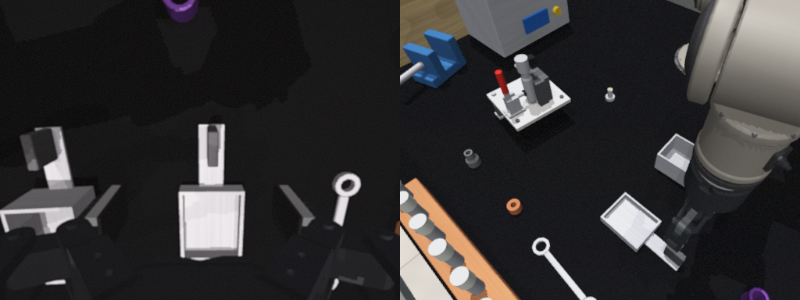

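The wrist view (left half) has the fin in line between the open fingers at about (213,145), and depth puts it at (616.4, 270.6) with yaw 88.7°. That matches the scene camera, so I'll descend.

Request:
drive_tool(
  moves=[0.02,0.0141,0.002,-0.2,0.04,0.0141,0.002,-0.2,0.06,0.0141,0.002,-0.2,0.08,0.0141,0.002,-0.2,0.1,0.0141,0.002,-0.2,0.115,0.0141,0.002,-0.2,0.127,0.0141,0.002,-0.2,0.135,0.0141,0.002,-0.2,0.138,0.0141,0.002,-0.2,0.138,0.0141,0.002,-0.2,0.138,0.0141,0.002,-0.2],
)

```text
time_s: 2.12
eef_pos: [615.7, 273.6, 14.1]
eef_rot: [1.955, 1.57, 0.363]
force: [0.2, -0.0, 0.4]
width: 85.2
```

Run:
```python
from h import *
from workcell import manip
s=manip.get_state();print(s['eef_pos'],s['force'],shift(s,[616.4,272,12],-1.3)[:2])
m=manip.camera_model('wrist');print('cam',m['world_from_camera'][:3,3])
```

```text
[615.68985302 273.57165308  14.08755777] [ 0.16506127 -0.02829736  0.36550768] (array([0.00208769, 0.00074116, 0.00155709]), np.float64(0.07220818202308976))
cam [616.78099313 341.37268745 155.95453853]
```

Request:
drive_tool(
  moves=[0.001,0.001,0.0,0,0.001,0.001,0.0,0,0.001,0.001,0.0,0,0.001,0.001,0.0,0,0.001,0.001,0.0,0,0.001,0.001,0.0,0,0.001,0.001,0.0,0,0.001,0.001,0.0,0,0.001,0.001,0,0,0.001,0.001,0,0,0.001,0.001,0,0,0.001,0.001,0,0],
  gripper=0.0,
)

```text
time_s: 3.12
eef_pos: [616.4, 273.3, 12.6]
eef_rot: [2.171, 1.57, 0.578]
force: [-0.8, 0.5, 3.8]
width: 11.5
```

Run:
```python
from h import *
from workcell import manip
s=manip.get_state();print(s['eef_pos'],s['force'],s['width'])
p=np.array(s['eef_pos'])
# staged target: rotate -6.4 with stand axis; TCP displaced relative to fin (+y offset small)
c=np.array([547.75,-241.2]);a=np.radians(82.2);ax=np.array([np.cos(a),np.sin(a)])
off=np.array(s['eef_pos'])[1]-270.6
for k in(250,120,60,0):
    g=c+(135+off+k)*ax
    sh,t,_=shift(s,[g[0],g[1],p[2]],-7.8);print(k,g,sh.round(4),t)
```

```text
[616.35412497 273.34231179  12.60177286] [-0.82953704  0.54200902  3.78293267] 11.503875153764024
250 [600.3726698  142.95485806] [-0.     -0.0131  0.1307] 6.556230260368096
120 [582.72964538  14.1576388 ] [-1.000e-04 -2.800e-02  2.599e-01] 6.556230260368096
60 [574.58671104 -45.28723163] [-1.000e-04 -3.480e-02  3.195e-01] 6.556230260368096
0 [ 566.44377669 -104.73210205] [-1.000e-04 -4.170e-02  3.791e-01] 6.556230260368096
```

Request:
drive_tool(
  moves=[0,-0.001,0.01,0.5,0,-0.003,0.03,1.5,0,-0.005,0.053,2.6,0,-0.008,0.077,3.8,0,-0.01,0.1,5,0,-0.013,0.13,6.5,0,-0.0165,0.16,6.5,0,-0.02,0.19,6.5,0,-0.0235,0.22,6.5,0,-0.026,0.242,6.5,0,-0.028,0.258,6.5,0,-0.028,0.26,6.5],
)

```text
time_s: 4.12
eef_pos: [582.0, 10.8, 12.6]
eef_rot: [-0.25, 1.57, -1.959]
force: [-2.8, -3.0, 6.1]
width: 11.4
```

```bash
cat > chk.py <<'E'
from h import *
from workcell import manip
import sys
s=manip.get_state();print(s['time_s'],s['eef_pos'],s['force'],s['width'],np.degrees(np.array(s['eef_rot'])))
ims=[];fin_guess=np.array(s['eef_pos'])
for n in('scene','side','wrist'):
    m=manip.camera_model(n);K,T=m['K'],m['world_from_camera']
    p,d=manip.capture(n)
    W=cloud(p,d,K,T);Z=W[...,2];ims.append(p[...,::-1])
    a=np.radians(82.2);ax=np.array([np.cos(a),np.sin(a)]);pe=np.array([ax[1],-ax[0]])
    c=np.array([547.75,{'scene':-241.2,'side':-245.2,'wrist':-241.2}[n]])
    o=c+25*ax
    Y=(W[...,:2]-o)@ax;X=(W[...,:2]-o)@pe
    np.savez(n+'1.npz',p=p,d=d,K=K,T=T)
    w=(p.min(-1)>70)&(abs(X)<70)
    tip=(fin_guess[:2]-o)@ax; tx=(fin_guess[:2]-o)@pe
    rim=w&(Z>12)&(Z<24)&(Y<tip-40)&(Y>tip-180)
    if rim.sum()>30: print(n,'rim n',rim.sum(),'X',np.percentile(X[rim],[1,99]).round(1),'Y',np.percentile(Y[rim],[1,99]).round(1),cv2.minAreaRect(W[rim][:,:2].astype(np.float32)))
    tong=w&(Z>1.5)&(Z<9)&(Y>tip-58)&(Y<tip+30)
    if tong.sum()>30: print(n,'tongue n',tong.sum(),'X',np.percentile(X[tong],[1,99]).round(1),'Y',np.percentile(Y[tong],[1,99]).round(1))
    pl=(abs(Z-74)<5)&(abs(X)<95)&(Y<65)&(Y>-115)&(p.min(-1)>70)
    if pl.sum()>300: print(n,'plate',pl.sum(),cv2.minAreaRect(W[pl][:,:2].astype(np.float32)),'X',np.percentile(X[pl],[.5,99.5]).round(1),'Y',np.percentile(Y[pl],[.5,99.5]).round(1))
print('tcp in stand',tx,tip)
sm=[cv2.resize(i,(400,300)) for i in ims]
cv2.imwrite(sys.argv[1],np.vstack([np.hstack(sm[:2]),np.hstack([sm[2],np.zeros_like(sm[2])])]))
E
python3 chk.py pics/c2.png
```

```text
4.1167 [582.03924614  10.81532479  12.56992775] [-2.81028784 -3.03077128  6.10110094] 11.433213764153619 [ -14.34194737   89.9655496  -112.2688504 ]
scene rim n 280 X [-39.9  38.8] Y [ 66.1 164.1] ((565.8035278320312, -101.39886474609375), (101.83158874511719, 79.98056030273438), 81.653564453125)
scene tongue n 110 X [-15.4  14.2] Y [171.6 247.3]
scene plate 2176 ((547.8804321289062, -241.51052856445312), (163.99046325683594, 159.83053588867188), 82.33453369140625) X [-76.8  79.7] Y [-104.2   55.5]
side rim n 216 X [-41.6  38.3] Y [ 90.  168.7] ((567.4376220703125, -91.72755432128906), (79.46316528320312, 80.97804260253906), 82.72468566894531)
side tongue n 181 X [-16.5  17.4] Y [181.  242.1]
side plate 4939 ((547.4473876953125, -245.07684326171875), (160.55096435546875, 160.11349487304688), 82.23027801513672) X [-79.9  78.5] Y [-104.6   53. ]
wrist tongue n 1235 X [-15.   14.6] Y [172.3 248. ]
tcp in stand -0.2304075054034086 229.33722346504766
```

View pics/c2.png

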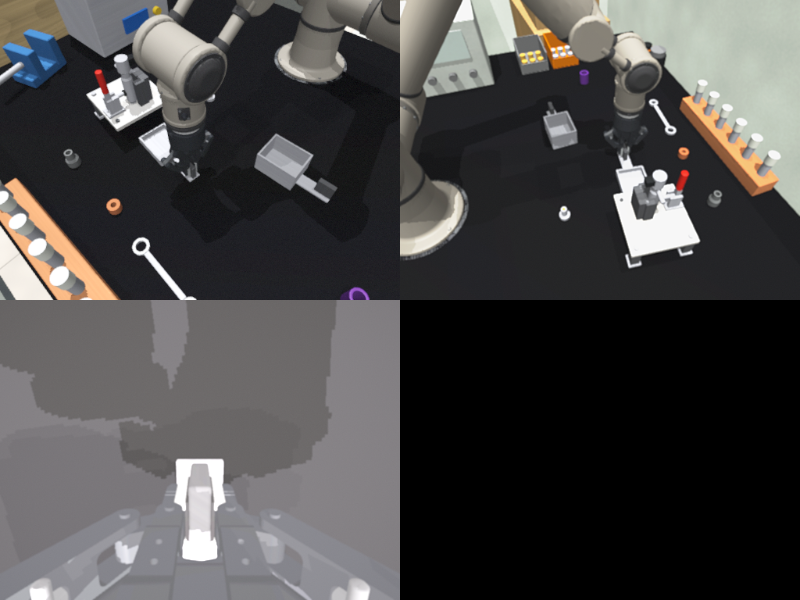

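The tray is on the stand's axis with yaw within about 0.5°, X within about 0.5 mm, and its pan about 116 mm out. Before going in I'll check how the wrist housing clears the injector.

Run:
```python
from h import *
a=np.radians(82.2);ax=np.array([np.cos(a),np.sin(a)]);pe=np.array([ax[1],-ax[0]])
for n in('scene','side'):
    f=np.load(n+'1.npz');K,T=f['K'],f['T'];W=cloud(f['p'],f['d'],K,T)
    o=np.array([547.75,-241.2])+25*ax;Y=(W[...,:2]-o)@ax-229.3;X=(W[...,:2]-o)@pe;Z=W[...,2]
    m=(Z>30)&(abs(X)<150)&(Y>-165)&(Y<60)
    for lo in range(-160,60,20):
        k=m&(Y>=lo)&(Y<lo+20)
        if k.sum()>5:print(n,'Yrel',lo,k.sum(),'zmin',np.percentile(Z[k],[1,5]).round(0),'X',np.percentile(X[k],[2,98]).round(0))
    st=(Z>80)&(Z<230)&(abs(X)<80)&(Y+229.3<58)&(Y+229.3>-105)
    print('injector Y max',np.percentile(Y[st]+229.3,[99,99.9]),'top',np.percentile(Z[st],99))
s=np.load
from workcell import manip
st=manip.get_state();c=np.array([547.75,-241.2])
off=229.3-116.6-25+25
R=shift(st,st['eef_pos'],-7.8);print(R[1])
for k in(116.6,60,0):
    g=np.array(st['eef_pos'])[:2]-(116.6-k)*ax+ (0.5*pe)
    print(k,shift(st,[*g,st['eef_pos'][2]],-7.8)[0].round(4))
```

```text
scene Yrel -60 1524 zmin [303. 318.] X [-58.  46.]
scene Yrel -40 861 zmin [285. 316.] X [-39.  43.]
scene Yrel -20 1427 zmin [ 62. 106.] X [-23.  56.]
scene Yrel 0 3035 zmin [35. 49.] X [-53.  55.]
scene Yrel 20 3195 zmin [114. 152.] X [-23.  41.]
scene Yrel 40 2799 zmin [208. 306.] X [-123.   44.]
injector Y max [30.85521422 31.69525615] top 205.3889173773059
side Yrel -80 4297 zmin [292. 308.] X [-144.   30.]
side Yrel -60 1705 zmin [218. 308.] X [-149.   42.]
side Yrel -40 2022 zmin [ 43. 148.] X [-112.   27.]
side Yrel -20 1593 zmin [34. 46.] X [-89.  53.]
side Yrel 0 469 zmin [43. 60.] X [-61.  55.]
side Yrel 20 253 zmin [286. 348.] X [-40.  26.]
side Yrel 40 291 zmin [298. 313.] X [-78.  37.]
injector Y max [20.85560264 26.10152595] top 206.13362452394992
0.02498901649967422
116.6 [0.     0.0005 0.    ]
60 [0.0001 0.0005 0.0566]
0 [1.000e-04 4.000e-04 1.166e-01]
```

The housing stays above z=285, well over the injector top at 205, and the path is clear. I'll slide straight in, stopping a little short.

Request:
drive_tool(
  moves=[0,0.0005,0.006,0,0,0.0005,0.018,0,0,0.0005,0.03,0,0,0.0005,0.042,0,0,0.0005,0.054,0,0,0.0005,0.066,0,0,0.0005,0.078,0,0,0.0005,0.09,0,0,0.0005,0.1,0,0,0.0005,0.108,0,0,0.0005,0.112,0,0,0.0005,0.112,0],
)

```text
time_s: 5.27
eef_pos: [568.6, -96.4, 12.6]
eef_rot: [1.788, 1.57, 0.083]
force: [-0.5, -1.8, 5.6]
width: 11.2
```

```bash
python3 chk.py pics/c3.png
```

```text
5.2667 [568.61567773 -96.44244661  12.59628259] [-0.54672998 -1.83689152  5.64120169] 11.236879586421566 [102.47020701  89.94373398   4.77054306]
scene rim n 62 X [ 0.1 40.4] Y [12.5 59.8] ((587.4925537109375, -176.451171875), (30.71018409729004, 62.51150131225586), 32.574031829833984)
scene tongue n 95 X [-15.3  15.5] Y [ 91.6 139.9]
scene plate 1610 ((577.2138671875, -245.2252197265625), (161.71873474121094, 101.87413024902344), 81.51264190673828) X [-16.4  79.8] Y [-103.7   55. ]
side tongue n 48 X [-59.1  -5.6] Y [ 97. 138.]
side plate 4944 ((547.426513671875, -245.34701538085938), (160.4527130126953, 160.40707397460938), 82.27851867675781) X [-79.9  78.4] Y [-104.8   53.1]
wrist tongue n 1197 X [-14.   15.6] Y [ 63.6 138.4]
tcp in stand 1.0267709236012612 121.25003081047358
```

View pics/c3.png

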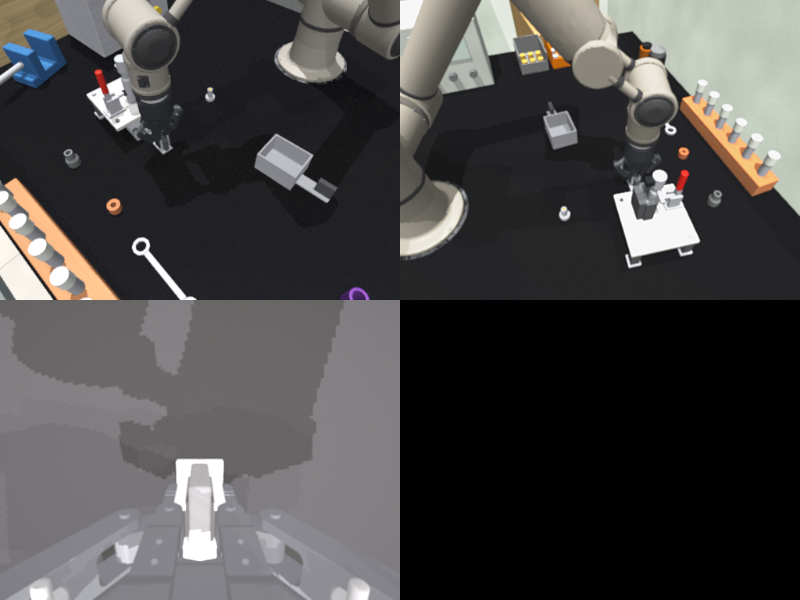

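Request:
drive_tool(
  moves=[0,0,0.003,0,0,0,0.006,0,0,0,0.008,0,0,0,0.008,0,0,0,0.008,0,0,0,0.008,0],
)

```text
time_s: 5.92
eef_pos: [567.6, -103.3, 12.6]
eef_rot: [2.231, 1.57, 0.526]
force: [-0.4, 2.6, 5.9]
width: 10.9
```

```bash
python3 chk.py pics/c4.png; python3 -c "
from h import *
from workcell import manip
s=manip.get_state();print(shift(s,s['eef_pos'],-7.8)[1:])"
```

```text
5.9167 [ 567.63917576 -103.32385546   12.58782222] [-0.41208602  2.62708484  5.89554353] 10.856667677549874 [127.82252296  89.93716771  30.16269026]
scene rim n 54 X [ 0.5 40.5] Y [14.5 53.1] ((585.4285888671875, -178.1351318359375), (28.379037857055664, 55.3586540222168), 37.53725814819336)
scene tongue n 92 X [-14.8  15.4] Y [ 82.8 133.1]
scene plate 1573 ((576.6400146484375, -245.3030548095703), (163.17872619628906, 101.93553161621094), 81.9885482788086) X [-16.8  79.8] Y [-104.3   55. ]
side tongue n 34 X [-37.7  -6.9] Y [ 97.3 128.9]
side plate 4940 ((547.8963623046875, -245.13864135742188), (161.00576782226562, 161.00799560546875), 82.25735473632812) X [-80.   78.5] Y [-104.7   53. ]
wrist tongue n 1196 X [-14.   15.6] Y [ 56.6 131.5]
tcp in stand 0.9932180526060614 114.2997633341921
(np.float64(0.1348712997672834), array([[ 9.24078932e-04,  9.91064216e-01, -1.33382407e-01],
       [ 5.92567645e-04, -1.33382983e-01, -9.91064392e-01],
       [-9.99999397e-01,  8.36783626e-04, -7.10528992e-04]]))
```

Request:
drive_tool(
  moves=[0,-0.0005,0.001,0,0,-0.0005,0.002,0,0,-0.0005,0.002,0,0,-0.0005,0.002,0,0,-0.0005,0.002,0],
)

```text
time_s: 6.48
eef_pos: [567.0, -105.0, 12.6]
eef_rot: [2.289, 1.569, 0.585]
force: [0.8, 3.5, 5.1]
width: 11.1
```

Request:
drive_tool(
  moves=[0,0,0,0,0,0,0,0,0,0,0,0,0,0,0,0,0,0,0,0,0,0,0,0,0,0,0,0,0,0,0,0],
  gripper=0.05,
)

```text
time_s: 7.15
eef_pos: [566.2, -107.0, 12.3]
eef_rot: [2.918, 1.571, 1.212]
force: [-0.3, -0.2, 0.3]
width: 49.7
```

Request:
drive_tool(
  moves=[-0.01,0,0,0,-0.03,0,0,0,-0.055,0,-0.002,0,-0.08,0,-0.015,0,-0.1,0,-0.04,0,-0.115,0,-0.07,0,-0.13,0,-0.105,0,-0.145,0,-0.14,0,-0.16,0,-0.175,0,-0.17,0,-0.21,0,-0.17,0,-0.24,0,-0.17,0,-0.25,0],
)

```text
time_s: 8.15
eef_pos: [600.1, 145.0, 184.1]
eef_rot: [2.248, 1.567, 0.545]
force: [-0.1, 0.4, -1.2]
width: 50.0
```

```bash
cat > fin.py <<'E'
from h import *
from workcell import manip
import sys
a=np.radians(82.23);ax=np.array([np.cos(a),np.sin(a)]);pe=np.array([ax[1],-ax[0]])
ims=[];s=manip.get_state();print(s['time_s'],s['eef_pos'])
for n in('scene','side','wrist'):
    m=manip.camera_model(n);K,T=m['K'],m['world_from_camera'];p,d=manip.capture(n)
    W=cloud(p,d,K,T);Z=W[...,2];ims.append(p[...,::-1])
    o=np.array([547.75,{'scene':-241.3,'side':-245.2,'wrist':-241.3}[n]])+25*ax
    Y=(W[...,:2]-o)@ax;X=(W[...,:2]-o)@pe
    def rep(t,k,h=None):
        if k.sum()<15: print(n,t,'n',k.sum());return
        print(n,t,k.sum(),'X',np.percentile(X[k],[1,99]).round(1),'Y',np.percentile(Y[k],[1,99]).round(1),'rect',[np.round(v,1) for v in cv2.minAreaRect(np.c_[X[k],Y[k]].astype(np.float32))])
    rep('plate',(abs(Z-74)<5)&(abs(X)<95)&(Y<65)&(Y>-115)&(p.min(-1)>70))
    rep('front edge',(Z>63)&(Z<78)&(abs(X)<60)&(Y<62)&(Y>40)&(p.min(-1)>70))
    rep('fin',(Z>36)&(Z<50)&(abs(X)<40)&(Y<140)&(Y>80))
    rep('tongue',(Z>1.5)&(Z<9)&(abs(X)<25)&(Y<150)&(Y>60)&(p.min(-1)>70))
    np.savez(n+'2.npz',p=p,d=d,K=K,T=T)
sm=[cv2.resize(i,(400,300)) for i in ims]
cv2.imwrite(sys.argv[1],np.vstack([np.hstack(sm[:2]),np.hstack([sm[2],cv2.resize(ims[0][60:210,60:260],(400,300))])]))
E
python3 fin.py pics/c5.png
```

```text
8.15 [600.10607386 145.04830696 184.13228194]
scene plate 2349 X [-78.   79.6] Y [-102.3   55.1] rect [array([  0. , -25.4]), array([163.8, 160.6]), np.float64(89.7)]
scene front edge 541 X [-58.1  59.1] Y [40.2 55.8] rect [array([ 0.2, 48.3]), array([119.4,  16.6]), np.float64(0.0)]
scene fin 125 X [-5.9  6. ] Y [ 92.1 131.3] rect [array([1.000e-01, 1.116e+02]), array([12.3, 39.6]), np.float64(0.3)]
scene tongue 215 X [-15.1  14.8] Y [ 60.6 130.9] rect [array([ 0.2, 95.8]), array([30.3, 71. ]), np.float64(0.6)]
side plate 4943 X [-79.7  77.3] Y [-104.4   51.6] rect [array([ -0.3, -25. ]), array([160.1, 161. ]), np.float64(0.2)]
side front edge 113 X [-59.8  59.4] Y [40.4 55. ] rect [array([-0.2, 46.5]), array([ 15.1, 119.6]), np.float64(88.6)]
side fin 93 X [-6.7  4.9] Y [ 91.5 129.4] rect [array([ -0.9, 110. ]), array([39.3, 11.8]), np.float64(89.4)]
side tongue 58 X [-15.8  20.9] Y [ 97.9 139.9] rect [array([  0.6, 125. ]), array([56.6, 28.7]), np.float64(35.7)]
wrist plate n 0
wrist front edge n 0
wrist fin n 0
wrist tongue n 0
```

View pics/c5.png

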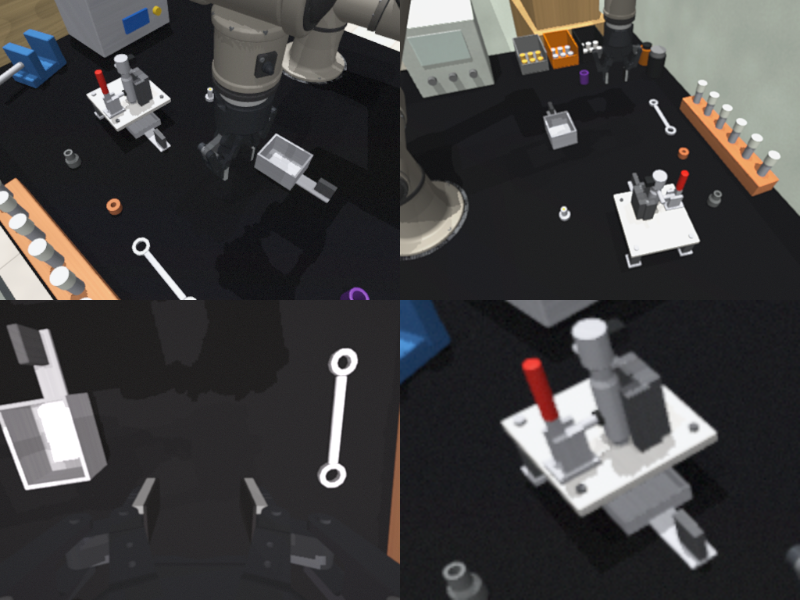

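The tray sits under the plate. Relative to the stand the fin is at X about -0.3 mm and Y about 110–112 mm (target 110), with yaw error within about 0.6°. The deep tray hasn't moved and the robot is clear.

```bash
python3 -c "
from workcell import manip
print(manip.sign_off())"
```

```text
the job is handed in; nothing more can be done
None
```

The shallow tray is under the injector with its handle sticking out of the open side, and the job is handed in. I gripped it by its fin, turned it about 6.5° to match the stand, slid it along the bench and straight in, then let go. The arm then backed up and away, and was clear of everything at 8.2 s of the 38 s allowed.

**Position:** the pan itself is hidden under the plate, so I checked the fin. Its centre should be 110 mm out from the nozzle along the stand's axis:

| Camera | Along the stand's axis | Sideways | Squareness error |
|---|---|---|---|
| scene | 111.6 mm | +0.1 mm | 0.3° |
| side | 110.0 mm | -0.9 mm | 0.6° |

- **Camera disagreement:** the two cameras differ by about 1.6 mm along the axis, within the stated calibration. The tongue's end read 130.9 mm in the scene camera, against 130 expected. The last wrist picture did not have the stand in view, so it gave no check.
- **Contact:** readings I took during the slide stayed below 8 N and showed no sign of touching the stand, plate or nozzle. The arm crept about 2 mm further in as the fingers opened; the check in the table was made after that.
- **Deeper tray:** it looks undisturbed in the pictures, but I did not re-measure it.

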